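Load rollers and stack the stepped trays for dispatch

ROBOT

A 6-joint arm with a two-finger parallel gripper is mounted at the origin on the work surface. World frame = base frame: x ahead of the robot, y to its left, z up, the work surface at z = 0. Lengths are in mm, angles in rad, forces in N, time in s.
With the tool pointing down it reaches from about 275 to 875 mm from the base axis. Payload 12.5 kg.
Tool frame: the origin (TCP) lies between the finger pads; the fingertips stand 11 mm ahead of it and the grasp point (between the pads) lies 8 mm behind it; z points along the fingers, y is the line along which they close (so a half turn about z gives the same grasp; the last joint's range is limited). The gripper opens to 85 mm and grips with 20 to 120 N. Pads are 22 mm wide; open, the fingers measure 114 mm over their backs; the gripper's body (76 mm by 85 mm) begins 54 mm behind the grasp point. The pads swing forward as they close: fully open they stand 13 mm farther back than shut.
Start: joints at [1.181, 0.351, 1.652, -0, 1.139, -0.085], TCP at [165.025, 524.644, 242.29] pointing down, gripper open.
Joint ranges: [-2.75, 2.75], [-0.79, 2.1], [0.01, 2.65], [-1.57, 4.71], [0.07, 3.14], [-2.87, 2.87]. Speed limits (rad/s): [2.22, 2.22, 2.79, 3.14, 3.14, 3.14].

INTERFACE

Orientations are given as [roll, pitch, yaw] about the fixed x, y, z axes, in that order (R = Rz(yaw) Ry(pitch) Rx(roll)).
In Python, from bench import arm, imaging, search_frame gives the robot as it stands. The module is installed in compiled form; this text tells all that it offers.
- The arm moves only by the tool apply_moves, never from a script. Its argument "moves" is a list of rows, each a list of 7 numbers: the shift along the world's x, y, z in mm, then the turn, a rotation vector about the world's x, y, z in degrees, then the finger opening in mm, from 0 to 85.4. In form: [[tx, ty, tz, rx, ry, rz, gripper], ...]. A call has 1 to 12 rows; each row shifts and turns the commanded pose from where the row before left it; what a row does not reach is not made up. A row lasts 1/12 s, in which the tool goes at most 41.7 mm and 7.16 degrees, less where a joint would pass 70% of its speed; a pose out of reach is approached as far as the arm can. A call with a gripper value outside its range is refused whole. The fingers move at their own pace and stop on an object; "force" is the grip in N (left out, the last holds). Time passes only in rows, so rows that do not move let the fingers close. It gives the time, the measured TCP pose, the force, the opening and the grip force at its end, in the units of the state.
- arm.get_state(): the state, without advancing time (a new reading comes with each control period).
- imaging.get_image(name): name is "scene" or "top" or "wrist"; returns (picture, depth): 480x640x3 uint8, blue, green, red; 480x640 float32, mm along the optical axis (not along the pixel's ray), 0 where there is no reading.
- imaging.calibration(name): a dict with "fov_y" (degrees; the focal length in pixels is half the picture's height over the tangent of half this angle, whatever the lens; pixels are square), "cx", "cy" (the principal point, pixels), "T" (4x4, takes a point from camera to world coordinates); the wrist camera has in their place "T_tool_cam" (4x4, takes a point from camera to tool coordinates, whose origin is the TCP and whose axes are the flange's). Camera axes: x right, y down, z forward; pixel columns grow to the right and rows downward; lengths in mm; the calibration is good to about 2 mm. The wrist camera is an equidistant fisheye: a pixel r from the principal point sees the ray r / f radians off the axis. A picture is of the moment at which its call begins: read the wrist's pose just before it. calibration takes no time and is no camera call.
- arm.hand_in(): hands the job in; it is judged then, once.
Trained networks look in the newest picture that a camera, given by its name, has taken for a name from the list of things; names that differ only in an ending like _2 or _b are one class to them, and where a whole thing is asked for, a point or a joint stands for the part that bears it (a point fixed in the world has none). Each returns a list of dicts, best first, with "p" (0 to 1); they miss things now and then, are a little off and sometimes report something else, mostly with a low value. They report only what shows in the picture. A call takes as long as a camera call. They do not tell look-alikes from the thing itself.
- search_frame(query, camera): "box" ([left, top, right, bottom] in pixels, round what is visible of it).
The state is a dict: "t": time; "qpos": joint angles; "qvel": joint speeds; "effort": joint torques, N m; "eef_pos": TCP position; "orientation": TCP orientation; "ft_force": force on the tool from outside, world axes, zero at the start; "wrist_torque": the same for the moment, N m; "grip_width": opening from 0.0 (shut) to 1.0 (fully open); "gripper_force": force on a finger pad.
Only numpy, scipy, OpenCV 4.12 (cv2) and the standard library are available. Lean on these libraries where they do the work, as an engineer would, in place of code of your own. Each camera call takes 0.05 s, during which the arm holds its last target. There are 200 camera calls.

TASK

Build the dispatch stack on the grey stand: pile the three stepped trays on it, red, then blue, then green on top, each turned half round from the layer below, flat on that layer's deck with its plain end up to the raised lip and its sides in line, so the troughs overhang on alternate sides. Lay every roller across a trough, centred, one per trough, filling the stack from the bottom layer (the stand's own trough) upwards so that only upper troughs stay empty. Leave everything at rest and do not shove the stapler, the glue jar or the tape about.

Things in the scene. Friction and masses are not known exactly. Their poses are not given: they have to be found in the camera images.
- stand: Fixed grey steel stand, yellow lips: bottom layer of the stack. Profile in mm, origin at centre of underside, 170 (x) by 60 (y): flat deck x -85 (plain end) to 37, height 32; raised lip x 37-43, top 35; roller trough x 43-77, flat floor at 26, closed at the sides by 3 mm lips (54 between them), top 35; end lip x 77-85, top 35. A roller in the trough lies along y, axis at x=60, height 42.
- tray_red: Red plastic tray, yellow lips, loose, solid, 0.25-0.45 kg, exactly the stand's shape and frame (x to trough end, z up). Grip across its 60 mm width at the middle. Stacked: its x axis opposes that of the layer below; its origin in that layer's frame is x=-48 mm (touching the lip) to -55, y=0, z=32. Once a tray is on the deck, the trough beside it has no room for fingers along x.
- tray_blue: Blue plastic tray, yellow lips, loose, solid, 0.25-0.45 kg, exactly the stand's shape and frame (x to trough end, z up). Grip across its 60 mm width at the middle. Stacked: its x axis opposes that of the layer below; its origin in that layer's frame is x=-48 mm (touching the lip) to -55, y=0, z=32. Once a tray is on the deck, the trough beside it has no room for fingers along x.
- tray_green: Green plastic tray, yellow lips, loose, solid, 0.25-0.45 kg, exactly the stand's shape and frame (x to trough end, z up). Grip across its 60 mm width at the middle. Stacked: its x axis opposes that of the layer below; its origin in that layer's frame is x=-48 mm (touching the lip) to -55, y=0, z=32. Once a tray is on the deck, the trough beside it has no room for fingers along x.
- roller_1: Aluminium conveyor roller with black end faces, cylinder 32 diameter, 48 long, plus a rounded axle stub 6 long at each end (60 overall; the stubs pass over the trough's side lips), about 0.11 kg, rolls freely. Origin at its centre, its own y is the roller's axis. May be absent.
- roller_2: Aluminium conveyor roller with black end faces, cylinder 32 diameter, 48 long, plus a rounded axle stub 6 long at each end (60 overall; the stubs pass over the trough's side lips), about 0.11 kg, rolls freely. Origin at its centre, its own y is the roller's axis. May be absent.
- roller_3: Aluminium conveyor roller with black end faces, cylinder 32 diameter, 48 long, plus a rounded axle stub 6 long at each end (60 overall; the stubs pass over the trough's side lips), about 0.11 kg, rolls freely. Origin at its centre, its own y is the roller's axis. May be absent.
- roller_4: Aluminium conveyor roller with black end faces, cylinder 32 diameter, 48 long, plus a rounded axle stub 6 long at each end (60 overall; the stubs pass over the trough's side lips), about 0.11 kg, rolls freely. Origin at its centre, its own y is the roller's axis. May be absent.
- stand_seat (a point): Where a roller's centre lies when seated in the trough of stand: x=60, y=0, z=42 mm in its frame.
- tray_red_seat (a point): Where a roller's centre lies when seated in the trough of tray_red: x=60, y=0, z=42 mm in its frame.
- tray_blue_seat (a point): Where a roller's centre lies when seated in the trough of tray_blue: x=60, y=0, z=42 mm in its frame.
- tray_green_seat (a point): Where a roller's centre lies when seated in the trough of tray_green: x=60, y=0, z=42 mm in its frame.
- rack: Fixed plywood board 170 (x) by 150 (y), origin at the centre of the underside, top at 6 mm, with dark ridges up to 13 mm: four grooves along y centred at x=+-37, y=+-36, each 34 wide, in which the rollers start (roller axis 22 mm above the counter).
- mat: Grey work mat 480 (x) by 1000 (y), level with the counter, with a dark wooden border 12 wide, 8 high that stops rolling rollers. Fixed; origin at its centre, counter height.
- stapler: Bystander: red and black stapler 130 x 36 x 52, origin at the centre of its underside.
- glue: Bystander: white jar, 52 diameter, 100 high, origin at the centre of its underside.
- tape: Bystander: brown roll of tape lying flat, 90 diameter, 50 high, origin at the centre of its underside.
Mind the look-alikes: they are no part of the job. Leave any purple look-alike of the roller_1 alone. Leave any pink look-alike of the tray_blue alone.

How it is judged:
By the outcome, as a careful person would: the job done as asked, in the order asked, and still so for the second after the job is handed in, with the robot touching nothing.
Of roller_1, roller_2, roller_3, roller_4 only 2 to 4 are there at a start; the rules pass over those that are not, and their reading is None.
At some moment in a run one of roller_1, roller_2, roller_3, roller_4 may be knocked a few centimetres aside while the robot is not near it.
It also fails if it takes over 210 s, if anything falls off the work surface, if the arm or the gripper's body presses on something with over 40 N, if the wrist force passes 120 N, or if a joint passes its speed limit or range.

## Working session

There is one attempt and no reset: what is moved stays moved. The work goes in short steps, Python scripts to look and compute and a tool call to move; the robot and the scene stay as the last step left them, time stands still between calls to the robot, and variables do not carry over. Pictures are saved under pics/ and viewed, at most 14 in all, crops included, and the job is handed in when it is done.

Besides the shell and the picture viewer there is one more tool, called after "Call:" by a JSON object that holds its "fn" and its "kwargs", one argument or row to a line. apply_moves: Moves the arm, as the interface text tells. Its arguments: {"type":"object","properties":{"moves":{"type":"array","items":{"type":"array","items":{"type":"number"}}},"force":{"type":"number"}},"required":["moves"]}

```bash
mkdir -p pics; cat > h.py <<'E'
import numpy as np, cv2
from bench import arm, imaging, search_frame
def grab(n):
    im,d=imaging.get_image(n); return im,d,imaging.calibration(n)
def world(d,c):
    h,w=d.shape; f=h/2/np.tan(np.radians(c["fov_y"])/2)
    v,u=np.mgrid[:h,:w]
    P=np.stack([(u-c["cx"])/f*d,(v-c["cy"])/f*d,d],-1)
    T=np.array(c["T"]); return P@T[:3,:3].T+T[:3,3]
E
python3 - <<'E'
from h import *
for n in("top","scene"):
    im,d,c=grab(n); cv2.imwrite(f"pics/{n}1.png",im); np.savez(f"{n}1.npz",im=im,P=world(d,c),d=d)
    print(n,c["fov_y"],np.round(c["T"],2).tolist())
s=arm.get_state(); print(s)
E
```

```text
top 51.19048194559157 [[0.02, -0.99, 0.14, 279.95], [-1.0, -0.02, -0.03, -3.94], [0.03, -0.14, -0.99, 1279.37], [0.0, 0.0, 0.0, 1.0]]
scene 53.50273496287586 [[0.7, 0.47, -0.53, 1092.69], [0.71, -0.49, 0.5, -614.68], [-0.02, -0.73, -0.68, 855.13], [0.0, 0.0, 0.0, 1.0]]
{'t': 0.1, 'qpos': array([ 1.18139359e+00,  3.51192733e-01,  1.65233971e+00,  3.04028629e-06,
        1.13910006e+00, -8.46103180e-02]), 'qvel': array([-0.00112402, -0.00149014, -0.0010672 , -0.00017979,  0.00083644,
       -0.00147069]), 'effort': array([-7.93046593e-05, -5.06837225e+01, -2.91877091e+01, -1.24469229e-04,
        2.67041236e-03,  6.36964614e-06]), 'eef_pos': array([164.92706042, 524.39887965, 241.81431303]), 'orientation': array([-3.14055676e+00, -9.06271816e-05,  2.83679892e+00]), 'ft_force': array([-0.18144602,  0.17342703,  0.13579677]), 'wrist_torque': array([-0.02212438,  0.01822478, -0.03968403]), 'gripper_force': 0.0, 'grip_width': 1.0012503700045479}
```

View pics/top1.png

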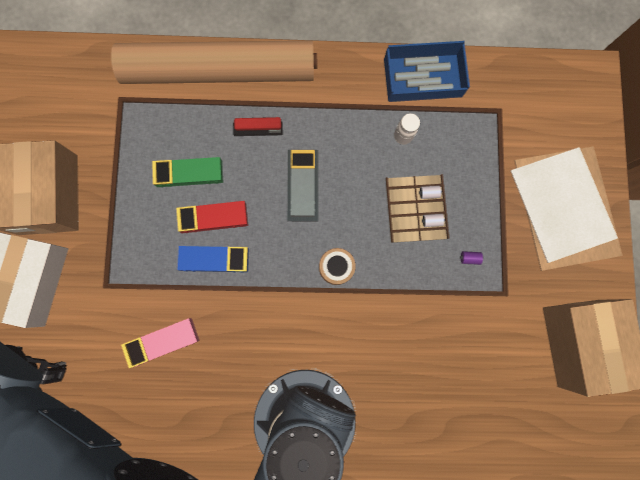

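View pics/scene1.png

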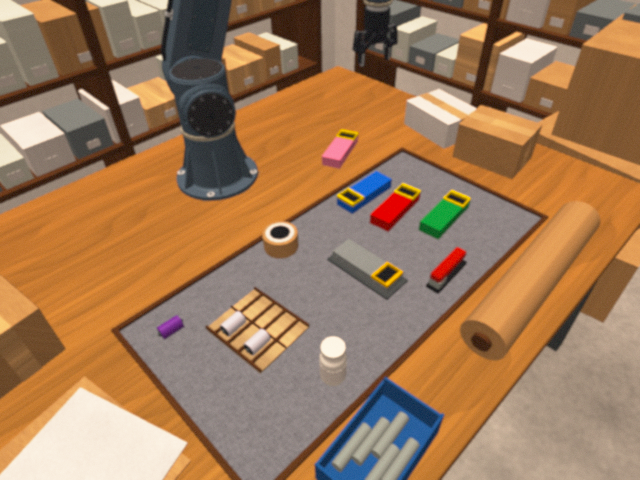

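The top view shows the stand at (303,185), red tray at (212,216), blue tray at (213,259) and green tray at (187,171). Two rollers are in the rack at (431,192) and (433,220).

Possible confusions:
- The purple roller at (472,258) and the pink tray at (160,343) are look-alikes to leave alone.
- The sticks in the blue box at (427,70) are not part of the job.

Next I'll measure the parts and make the close crop.

```bash
cat >> h.py <<'E'
def rect(P,im,mask,zlo,zhi,xy=None,r=150):
    m=mask&(P[...,2]>zlo)&(P[...,2]<zhi)
    if xy is not None: m&=np.hypot(P[...,0]-xy[0],P[...,1]-xy[1])<r
    q=P[m]; (c,s,a)=cv2.minAreaRect(q[:,:2].astype(np.float32)); return np.round(c,1),np.round(s,1),round(a,1),len(q),round(float(np.median(q[:,2])),1)
E
python3 - <<'E'
from h import *
S={}
for n in("top","scene"):
    z=np.load(f"{n}1.npz"); im,P=z["im"],z["P"]; S[n]=(im,P)
    H=cv2.cvtColor(im,cv2.COLOR_BGR2HSV); h,s,v=[H[...,i].astype(int) for i in range(3)]
    Z=P[...,2]; mat=(np.abs(Z)<200)&(P[...,0]>260)&(P[...,0]<800)
    print(n,"mat z",np.median(Z[mat]))
    cols=dict(red=((h<6)|(h>174))&(s>150),blue=(h>105)&(h<120)&(s>150),green=(h>55)&(h<80)&(s>120))
    for k,m in cols.items():
        m=m&(v>60)&mat
        nl,L,st,_=cv2.connectedComponentsWithStats(m.astype(np.uint8))
        i=[j for j in range(1,nl) if st[j,4]>150]
        for j in i: print(k,rect(P,im,L==j,-20,60))
    ye=(h>18)&(h<35)&(s>120)&(v>120)&mat
    nl,L,st,_=cv2.connectedComponentsWithStats(cv2.dilate(ye.astype(np.uint8),np.ones((3,3))))
    for j in range(1,nl):
        if st[j,4]>60: print("yel",rect(P,im,(L==j)&ye,0,60))
im,P=S["top"]; 
# roller white
for u0,u1,v0,v1 in((415,450,180,202),(415,450,208,232)):
    Q=P[v0:v1,u0:u1].reshape(-1,3); Q=Q[Q[:,2]>25]; print("roller",rect(Q[None],0,np.ones((1,len(Q)),bool),25,60),Q[:,2].max())
Q=P[140:230,280:325].reshape(-1,3);Q=Q[(Q[:,2]>22)&(Q[:,2]<45)];print("stand",rect(Q[None],0,np.ones((1,len(Q)),bool),22,45))
cv2.imwrite("pics/c1.png",np.hstack([cv2.resize(im[140:280,140:330],None,fx=2.6,fy=4,interpolation=3)[:540],cv2.resize(im[165:275,380:490],(300,540),interpolation=3)]))
E
```

```text
top mat z 1.325113318299941
red (array([739. , 139.9]), array([ 29.7, 122.4]), 3.5, 543, 50.4)
red (array([501.5, 225.2]), array([ 61.5, 132.7]), 7.3, 1208, 31.3)
blue (array([391.7, 262.4]), array([118.2,  59.5]), 90.0, 1130, 31.5)
green (array([616.9, 288.6]), array([ 61.1, 121.6]), 5.5, 1083, 31.6)
yel (array([657.6,  20.2]), array([56.6, 60.2]), 1.3, 177, 34.2)
yel (array([614. , 373.8]), array([72.6, 49. ]), 4.9, 202, 34.0)
yel (array([494.5, 309.4]), array([68. , 56.3]), 7.4, 200, 33.8)
yel (array([392.7, 175.2]), array([58.2, 47.7]), 0.3, 193, 33.8)
scene mat z 0.6757207464330577
red (array([492.2, 234.2]), array([ 83.4, 160.5]), 8.0, 909, 29.2)
red (array([742.4, 135.2]), array([ 29.8, 120.2]), 2.3, 544, 49.6)
blue (array([395.7, 234.5]), array([ 63.9, 175.6]), 1.2, 728, 29.1)
green (array([617.9, 303.4]), array([ 63., 159.]), 5.5, 902, 29.4)
yel (array([480.4, 303.2]), array([56.2, 91. ]), 87.5, 178, 31.9)
yel (array([374.9, 178.7]), array([ 59.2, 109.8]), 71.7, 200, 31.0)
yel (array([600.8, 378.9]), array([81.8, 63.2]), 1.6, 200, 31.3)
yel (array([652.8,  18.6]), array([52.5, 63.9]), 1.8, 299, 31.9)
yel (array([ 461.3, -266.6]), array([ 9.7, 23.7]), 3.8, 14, 4.9)
yel (array([ 496.6, -262.6]), array([21.9, 23.2]), 5.0, 35, 5.0)
yel (array([ 532.5, -260.4]), array([22.5, 13.5]), 88.7, 26, 4.9)
yel (array([0., 0.]), array([0., 0.]), 0.0, 0, nan)
yel (array([ 569.8, -256.7]), array([23.4, 27.5]), 0.1, 45, 5.1)
yel (array([ 607.7, -253.8]), array([17.2, 27.1]), 4.3, 39, 5.7)
roller (array([ 576.9, -311. ]), array([31.4, 57.4]), 4.0, 235, 34.9) 1279.3709985393734
roller (array([ 504.1, -317.6]), array([31.5, 57.6]), 6.9, 236, 34.6) 1279.3709985393734
stand (array([591.6,  18.1]), array([170.9,  59.2]), 1.4, 1567, 31.3)
  return _methods._mean(a, axis=axis, dtype=dtype,
  ret = ret.dtype.type(ret / rcount)
```

View pics/c1.png

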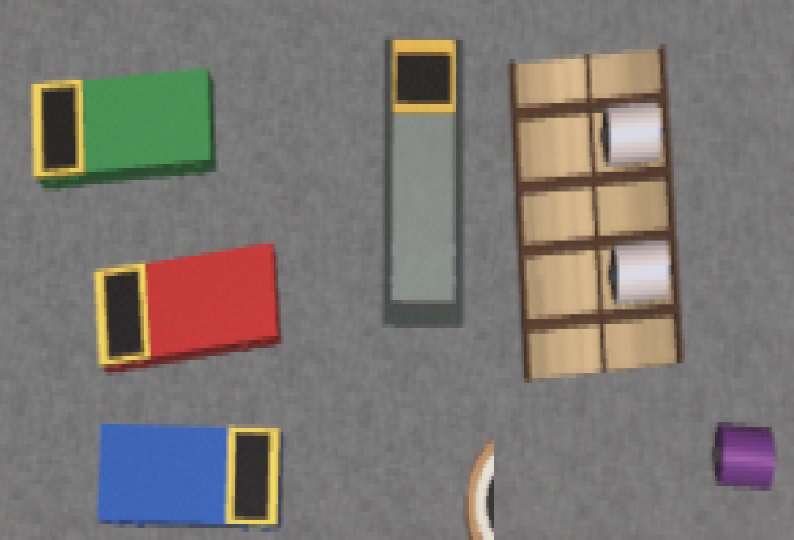

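The crop confirms the red, blue and green trays with yellow lips, the grey stand, and two aluminium rollers, both in the right-hand column of the rack. The purple cylinder at the lower right is the look-alike. I'll move above the stand to refine the measurements.

Call:
{"fn": "apply_moves", "kwargs": {
  "moves": [
    [22, -33, 6, 0, 0, 1.5, 85],
    [22, -33, 6, 0, 0, 1.5, 85],
    [22, -33, 6, 0, 0, 1.5, 85],
    [22, -33, 6, 0, 0, 1.5, 85],
    [22, -33, 6, 0, 0, 1.5, 85],
    [22, -33, 6, 0, 0, 1.5, 85],
    [22, -33, 6, 0, 0, 1.5, 85],
    [22, -33, 6, 0, 0, 1.5, 85],
    [22, -33, 6, 0, 0, 1.5, 85],
    [22, -33, 6, 0, 0, 1.5, 85],
    [22, -33, 6, 0, 0, 1.5, 85],
    [22, -33, 6, 0, 0, 1.5, 85]
  ],
  "force": 40
}}

```text
t: 1.1
eef_pos: [429.5, 126.7, 314.5]
orientation: [3.142, -0.0, -3.131]
ft_force: [0.2, 0.3, 0.1]
grip_width: 0.993
gripper_force: 0.0
```

Call:
{"fn": "apply_moves", "kwargs": {
  "moves": [
    [22, -33, 6, 0, 0, 1, 85],
    [22, -33, 6, 0, 0, 0, 85],
    [22, -33, 6, 0, 0, 0, 85],
    [22, -11, 0, 0, 0, 0, 85],
    [0, 0, 0, 0, 0, 0, 85],
    [0, 0, 0, 0, 0, 0, 85]
  ]
}}

```text
t: 1.6
eef_pos: [517.2, 18.0, 331.5]
orientation: [3.141, -0.001, -3.116]
ft_force: [-0.0, 0.9, -0.6]
grip_width: 1.0
gripper_force: 0.0
```

```bash
cat >> h.py <<'E'
from scipy.spatial.transform import Rotation as Ro
def wworld(d,c,s):
    h,w=d.shape; f=h/2/np.tan(np.radians(c["fov_y"])/2)
    v,u=np.mgrid[:h,:w]; x,y=u-c["cx"],v-c["cy"]; r=np.hypot(x,y)+1e-9; t=r/f
    k=np.tan(np.minimum(t,1.45))/r
    P=np.stack([x*k*d,y*k*d,d],-1); T=np.array(c["T_tool_cam"]); P=P@T[:3,:3].T+T[:3,3]
    return P@Ro.from_euler("xyz",s["orientation"]).as_matrix().T+s["eef_pos"]
def wgrab():
    s=arm.get_state(); im,d,c=grab("wrist"); P=wworld(d,c,s); P[d<=0]=1e4; return im,P
def box(P,xy,zlo,zhi,r=105):
    m=(P[...,2]>zlo)&(P[...,2]<zhi)&(np.hypot(P[...,0]-xy[0],P[...,1]-xy[1])<r)
    if m.sum()<20: return None
    q=P[m]; c,s,a=cv2.minAreaRect(q[:,:2].astype(np.float32)); return np.round(c,1),np.round(s,1),round(a,1),m.sum()
G=dict(stand=(591,18),red=(499,247),blue=(393,240),green=(616,311))
E
python3 - <<'E'
from h import *
s=arm.get_state(); print(s["eef_pos"],np.degrees(s["orientation"]))
im,P=wgrab(); cv2.imwrite("pics/w1.png",im)
z=np.load("top1.npz"); Q=z["P"]; Q[z["d"]<=0]=1e4
z=np.load("scene1.npz"); R=z["P"]; R[z["d"]<=0]=1e4
for k,xy in G.items(): print(k,box(Q,xy,27,45),box(R,xy,26,45),box(P,xy,27,45))
for xy in((577,-311),(504,-317)): print(box(Q,xy,25,60,45),box(R,xy,25,60,45),box(P,xy,25,60,45))
E
```

```text
[517.22132851  17.98561794 331.52867948] [ 1.79986253e+02 -8.39515254e-02 -1.78556342e+02]
stand (array([591.6,  18.1]), array([170.9,  59.2]), 1.4, np.int64(1367)) (array([593.2,  16.6]), array([171.8,  65.5]), 1.2, np.int64(1229)) (array([591.2,  18. ]), array([169.9,  60.9]), 1.1, np.int64(5631))
red (array([499. , 244.2]), array([208.3, 170.8]), 6.9, np.int64(1988)) (array([499.5, 243.2]), array([209.2, 174.5]), 9.4, np.int64(1170)) (array([499.1, 244.4]), array([209.4, 171.4]), 6.7, np.int64(6700))
blue (array([430. , 236.5]), array([135.7, 171.2]), 0.2, np.int64(1859)) (array([429.4, 235.3]), array([174.8, 135.9]), 88.9, np.int64(955)) (array([429.6, 237.1]), array([136.2, 172.1]), 0.1, np.int64(6101))
green (array([579.2, 309.4]), array([134.3, 171.4]), 4.8, np.int64(1486)) (array([579.7, 308.6]), array([135.4, 175.5]), 5.0, np.int64(960)) (array([579.3, 309.3]), array([133.6, 171.7]), 5.6, np.int64(3865))
(array([ 576.9, -311. ]), array([31.4, 57.4]), 4.0, np.int64(235)) (array([ 579.9, -314.8]), array([31. , 54.3]), 5.7, np.int64(325)) (array([ 576.4, -309.6]), array([30.8, 52.8]), 5.2, np.int64(630))
(array([ 504.1, -317.6]), array([31.5, 57.6]), 6.9, np.int64(236)) (array([ 507.7, -320.2]), array([30.8, 54.7]), 9.0, np.int64(305)) (array([ 503.1, -315.8]), array([31.6, 53. ]), 4.4, np.int64(675))
```

View pics/w1.png

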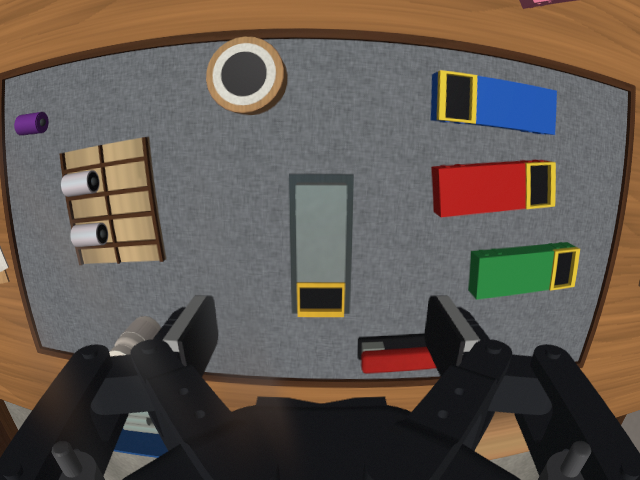

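The top and wrist cameras agree to within 1 mm. The stand is at (591.3, 18.0) with yaw 1.25°. Roller A is at (576.7, -310.4) with its axis at 95°. Going to roller A, gripping it along its axis.

Call:
{"fn": "apply_moves", "kwargs": {
  "moves": [
    [6, -33, -15, 0, 0, 0.7, 85],
    [6, -33, -15, 0, 0, 0.7, 85],
    [6, -33, -15, 0, 0, 0.7, 85],
    [6, -33, -15, 0, 0, 0.7, 85],
    [6, -33, -15, 0, 0, 0.7, 85],
    [6, -33, -15, 0, 0, 0, 85],
    [6, -33, -15, 0, 0, 0, 85],
    [6, -33, -15, 0, 0, 0, 85],
    [6, -33, -15, 0, 0, 0, 85],
    [5.5, -31.5, -15, 0, 0, 0, 76],
    [0, 0, -20, 0, 0, 0, 76],
    [0, 0, 0, 0, 0, 0, 76]
  ]
}}

```text
t: 2.65
eef_pos: [574.8, -308.9, 158.3]
orientation: [3.138, -0.005, -3.054]
ft_force: [-0.3, 0.4, -0.8]
grip_width: 0.893
gripper_force: 0.0
```

```bash
python3 - <<'E'
from h import *
s=arm.get_state(); print(s["eef_pos"],np.degrees(s["orientation"]))
im,P=wgrab(); cv2.imwrite("pics/w2.png",im)
for xy in((577,-311),(504,-317)): print(box(P,xy,28,60,45))
E
```

```text
[ 574.80230697 -308.94639932  158.33521513] [ 179.776928     -0.28564606 -174.99899877]
(array([ 576.7, -311.8]), array([30.4, 49.3]), 4.9, np.int64(2616))
(array([ 503.4, -317.5]), array([29.5, 52.2]), 4.0, np.int64(2878))
```

View pics/w2.png

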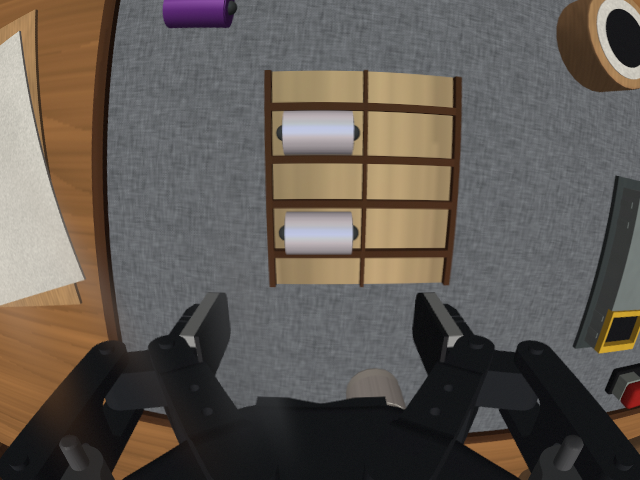

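The wrist view shows roller A at (319,233) and roller B at (319,132), both seated in the rack grooves. Descending on A.

Call:
{"fn": "apply_moves", "kwargs": {
  "moves": [
    [0.3, -1, -30, 0, 0, 0, 76],
    [0, 0, -30, 0, 0, 0, 76],
    [0, 0, -30, 0, 0, 0, 76],
    [0, 0, -25, 0, 0, 0, 76],
    [0, 0, -15, 0, 0, 0, 76],
    [0, 0, -6, 0, 0, 0, 76],
    [0, 0, 0, 0, 0, 0, 76],
    [0, 0, 0, 0, 0, 0, 76],
    [0, 0, 0, 0, 0, 0, 76]
  ]
}}

```text
t: 3.45
eef_pos: [577.8, -311.2, 28.3]
orientation: [-3.14, 0.002, -3.053]
ft_force: [0.7, -0.1, 0.4]
grip_width: 0.887
gripper_force: 0.0
```

```bash
python3 - <<'E'
from h import *
s=arm.get_state(); print(s["eef_pos"],np.degrees(s["orientation"]),s["ft_force"])
im,P=wgrab(); cv2.imwrite("pics/w3.png",im)
E
```

```text
[ 577.78042979 -311.17311306   28.2886712 ] [-1.79904824e+02  1.22354012e-01 -1.74945644e+02] [ 0.6515741  -0.14385448  0.36542473]
```

View pics/w3.png

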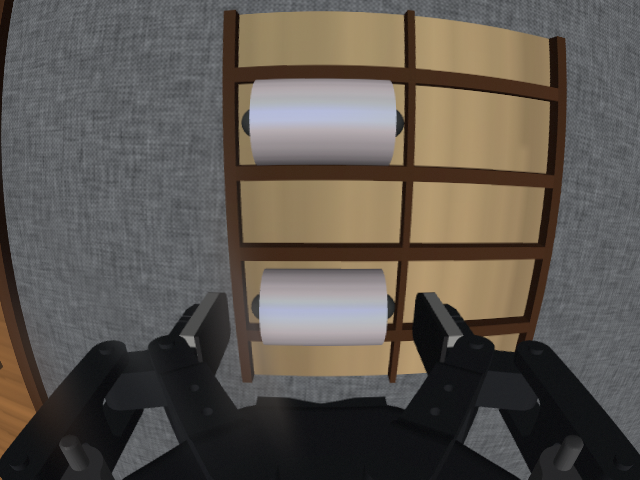

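The fingers straddle roller A, which is at (322,307) with its stub ends visible. Lowering 5 mm more and closing.

Call:
{"fn": "apply_moves", "kwargs": {
  "moves": [
    [-0.5, 0, -5, 0, 0, 0, 76],
    [0, 0, 0, 0, 0, 0, 76],
    [0, 0, 0, 0, 0, 0, 52],
    [0, 0, 0, 0, 0, 0, 52],
    [0, 0, 0, 0, 0, 0, 52],
    [0, 0, 0, 0, 0, 0, 52],
    [0, 0, 0, 0, 0, 0, 52]
  ],
  "force": 40
}}

```text
t: 4.08
eef_pos: [576.6, -311.0, 22.0]
orientation: [-3.141, 0.001, -3.054]
ft_force: [-1.1, 1.2, 5.6]
grip_width: 0.66
gripper_force: 41.3
```

Call:
{"fn": "apply_moves", "kwargs": {
  "moves": [
    [0, 0, 8, 0, 0, 0, 52],
    [0, 0, 15, 0, 0, 0, 52],
    [0, 0, 30, 0, 0, 0, 52],
    [0, 0, 30, 0, 0, 0, 52],
    [0, 0, 25, 0, 0, 0, 52],
    [0, 0, 0, 0, 0, 0, 52]
  ]
}}

```text
t: 4.58
eef_pos: [578.6, -312.2, 136.3]
orientation: [-3.136, 0.007, -3.054]
ft_force: [0.3, -0.1, -0.4]
grip_width: 0.659
gripper_force: 42.9
```

```bash
python3 - <<'E'
from h import *
s=arm.get_state(); print(s["eef_pos"],np.degrees(s["orientation"]),s["ft_force"],s["grip_width"],s["gripper_force"])
im,P=wgrab(); cv2.imwrite("pics/w4.png",im)
E
```

```text
[ 578.55363238 -312.24032636  136.34307323] [-179.67820959    0.41980052 -174.96170322] [ 0.27980337 -0.14704513 -0.37266454] 0.6585318865580225 42.85664498806
```

View pics/w4.png

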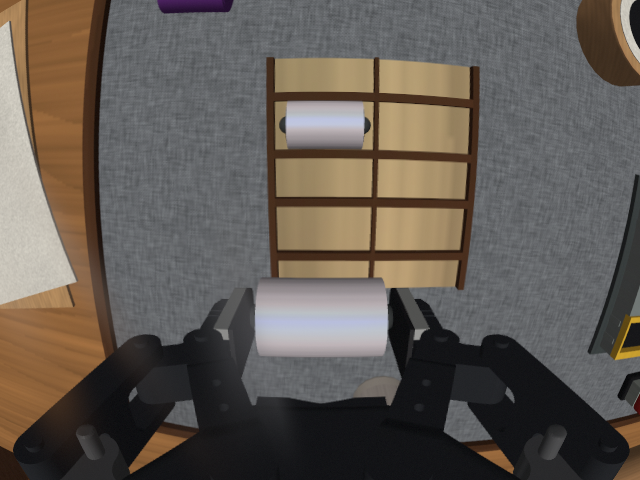

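Roller A is held, with clear space under it. Carrying it to the stand seat at (651.3, 19.4).

Call:
{"fn": "apply_moves", "kwargs": {
  "moves": [
    [0, 40, 0, 0, 0, -0.75, 52],
    [0, 40, 0, 0, 0, -0.75, 52],
    [0, 40, 0, 0, 0, -0.75, 52],
    [0, 40, 0, 0, 0, -0.75, 52],
    [10, 38, 0, 0, 0, -0.75, 52],
    [15, 36, 0, 0, 0, 0, 52],
    [15, 36, 0, 0, 0, 0, 52],
    [15, 36, 0, 0, 0, 0, 52],
    [15, 24, 0, 0, 0, 0, 52],
    [4, 0, 0, 0, 0, 0, 52],
    [0, 0, 0, 0, 0, 0, 52],
    [0, 0, 0, 0, 0, 0, 52]
  ]
}}

```text
t: 5.63
eef_pos: [649.7, 18.7, 128.7]
orientation: [-3.141, -0.001, -3.119]
ft_force: [-0.0, 0.3, -1.2]
grip_width: 0.661
gripper_force: 42.9
```

Call:
{"fn": "apply_moves", "kwargs": {
  "moves": [
    [0, 0, -20, 0, 0, 0, 52],
    [0, 0, -20, 0, 0, 0, 52],
    [0, 0, -20, 0, 0, 0, 52],
    [0, 0, 0, 0, 0, 0, 52],
    [0, 0, 0, 0, 0, 0, 52],
    [0, 0, 0, 0, 0, 0, 52]
  ]
}}

```text
t: 6.13
eef_pos: [650.6, 18.3, 70.5]
orientation: [-3.141, 0.001, -3.12]
ft_force: [0.4, 0.6, -1.0]
grip_width: 0.657
gripper_force: 43.0
```

```bash
python3 - <<'E'
from h import *
s=arm.get_state(); print(s["eef_pos"],np.degrees(s["orientation"]),s["ft_force"],s["grip_width"],s["gripper_force"])
im,P=wgrab(); e=s["eef_pos"]
print(box(P,e,e[2]+5,e[2]+20,30))
E
```

```text
[650.628014    18.34588133  70.47934745] [-1.79994574e+02  5.90984419e-02 -1.78771994e+02] [ 0.43642708  0.58366162 -0.95047415] 0.6572716849952379 43.00714552402496
(array([650.4,  17.4]), array([57.5, 29.9]), 89.7, np.int64(9607))
```

Call:
{"fn": "apply_moves", "kwargs": {
  "moves": [
    [0.7, 1.2, -15, 0, 0, 0, 52],
    [0, 0, -7, 0, 0, 0, 52],
    [0, 0, -3, 0, 0, 0, 52],
    [0, 0, 0, 0, 0, 0, 52],
    [0, 0, -2, 0, 0, 0, 52],
    [0, 0, 0, 0, 0, 0, 52]
  ]
}}

```text
t: 6.68
eef_pos: [651.2, 20.4, 42.3]
orientation: [-3.142, 0.0, -3.119]
ft_force: [-0.2, -0.3, -0.6]
grip_width: 0.66
gripper_force: 43.1
```

Call:
{"fn": "apply_moves", "kwargs": {
  "moves": [
    [0, 0, -1, 0, 0, 0, 52],
    [0, 0, 0, 0, 0, 0, 52]
  ]
}}

```text
t: 6.85
eef_pos: [651.5, 20.4, 42.1]
orientation: [-3.142, 0.001, -3.119]
ft_force: [-1.0, 0.6, 2.9]
grip_width: 0.657
gripper_force: 43.4
```

Contact felt at the right height. Releasing and lifting.

Call:
{"fn": "apply_moves", "kwargs": {
  "moves": [
    [0, -0.6, -0.5, 0, 0, 0, 62],
    [0, 0, 0, 0, 0, 0, 70],
    [0, 0, 0, 0, 0, 0, 80],
    [0, 0, 0, 0, 0, 0, 80],
    [0, 0, 10, 0, 0, 0, 80],
    [0, 0, 20, 0, 0, 0, 80],
    [0, 0, 30, 0, 0, 0, 80],
    [-30, 0, 30, 0, 0, 0, 80],
    [-30, 0, 30, 0, 0, 0, 80],
    [-30, 20, 30, 0, 0, 0, 80],
    [0, 0, 0, 0, 0, 0, 80],
    [0, 0, 0, 0, 0, 0, 80]
  ]
}}

```text
t: 7.85
eef_pos: [565.6, 38.0, 188.8]
orientation: [-3.141, 0.004, -3.118]
ft_force: [-0.2, -0.8, 0.2]
grip_width: 0.935
gripper_force: 0.0
```

```bash
cat >> h.py <<'E'
def chk(name,save=None,items=()):
    s=arm.get_state(); print(s["t"],s["eef_pos"].round(1),np.degrees(s["orientation"]).round(2),s["ft_force"].round(1))
    im,P=wgrab()
    if save: cv2.imwrite(save,im)
    for n,xy,lo,hi,r in items: print(n,box(P,xy,lo,hi,r))
    return im,P
E
python3 - <<'E'
from h import *
im,P=chk("",None,[("roll",(651,19.4),47,70,40),("stand",(591,18),27,45,100),("red",(499,247),27,45,88),("blue",(393,240),27,45,88)])
cv2.imwrite("pics/w5.png",im)
E
```

```text
7.85 [565.6  38.  188.8] [-179.99    0.21 -178.66] [-0.2 -0.8  0.2]
roll (array([650.7,  19.5]), array([53.8, 28.3]), 89.7, np.int64(1797))
stand (array([591.9,  18.1]), array([171. ,  60.6]), 1.2, np.int64(12032))
red (array([470.8, 240.8]), array([118.4, 171.2]), 7.8, np.int64(9480))
blue (array([421.2, 238. ]), array([119.5, 171.4]), 0.4, np.int64(8116))
```

View pics/w5.png

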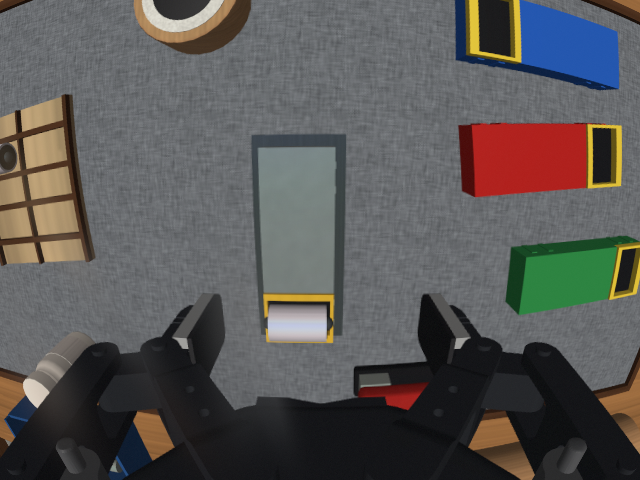

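The roller is seated and centred in the stand trough at (299,322). Next, the red tray.

Call:
{"fn": "apply_moves", "kwargs": {
  "moves": [
    [-5.5, 17, 0, 0, 0, -7, 80],
    [-5.5, 17, 0, 0, 0, -7, 80],
    [-5.5, 17, 0, 0, 0, -7, 80],
    [-5.5, 17, 0, 0, 0, -7, 80],
    [-5.5, 17, 0, 0, 0, -7, 80],
    [-5.5, 17, 0, 0, 0, -7, 80],
    [-5.5, 17, 0, 0, 0, -7, 80],
    [-5.5, 17, 0, 0, 0, -7, 80],
    [-5.5, 17, 0, 0, 0, -7, 80],
    [-5.5, 17, 0, 0, 0, -7, 80],
    [-5.5, 17, 0, 0, 0, -7, 80],
    [-5.5, 17, 0, 0, 0, -7, 80]
  ]
}}

```text
t: 8.9
eef_pos: [499.6, 242.0, 185.0]
orientation: [-3.14, 0.001, 1.691]
ft_force: [0.1, -1.0, 0.2]
grip_width: 0.941
gripper_force: 0.0
```

Call:
{"fn": "apply_moves", "kwargs": {
  "moves": [
    [0, 0, 0, 0, 0, 0, 80],
    [0, 0, 0, 0, 0, 0, 80],
    [0, 0, 0, 0, 0, 0, 80]
  ]
}}

```text
t: 9.15
eef_pos: [499.8, 240.9, 185.5]
orientation: [-3.14, 0.001, 1.701]
ft_force: [-0.3, 0.3, -0.7]
grip_width: 0.936
gripper_force: 0.0
```

```bash
cat >> h.py <<'E'
def comps(P,lo,hi,mn=300):
    m=((P[...,2]>lo)&(P[...,2]<hi)).astype(np.uint8)
    n,L,st,_=cv2.connectedComponentsWithStats(m)
    for j in range(1,n):
        if st[j,4]>mn:
            c,s,a=cv2.minAreaRect(P[L==j][:,:2].astype(np.float32)); print("comp",np.round(c,1),np.round(s,1),round(a,1),st[j,:2])
E
python3 - <<'E'
from h import *
im,P=chk("")
comps(P,28,40)
z=np.load("top1.npz"); Q=z["P"]; print("top");comps(Q,27,45,200)
E
```

```text
9.15 [499.8 240.9 185.5] [-1.7993e+02  3.0000e-02  9.7460e+01] [-0.3  0.3 -0.7]
comp [184.3 354.7] [ 63.8 171. ] 22.7 [0 0]
comp [614.6 313.2] [ 61.6 170.8] 5.4 [429  46]
comp [392.2 236.6] [171.3  61. ] 90.0 [156 104]
comp [499.3 244.6] [ 60.8 170. ] 7.8 [280 108]
comp [856.7 162.1] [  6.1 172.9] 2.7 [591 259]
top
comp [ 944.6 -324.1] [219.1 100.7] 64.1 [390  47]
comp [ 840.  -302.1] [208.1  44.6] 84.0 [388  81]
comp [529.7 606.6] [101.8 231.6] 65.1 [ 23 150]
comp [591.6  18.1] [170.9  59.2] 1.4 [291 150]
comp [614.8 312.6] [ 63.1 171.3] 5.3 [153 157]
comp [ 577.  -311.6] [31.4 49.8] 4.0 [421 186]
comp [499.5 244.2] [ 62.2 170.8] 7.3 [177 201]
comp [ 503.2 -317.5] [29.8 51.5] 6.9 [423 214]
comp [315.8 624.6] [  7.6 197.8] 79.1 [ 36 246]
comp [392.5 236.3] [ 60.6 171.2] 0.2 [178 246]
comp [ 190.5 -617.9] [199.2   6.2] 8.7 [547 307]
comp [184.8 353.8] [ 60.2 171.3] 22.6 [122 319]
```

Red centre is (499.3, 244.5), yaw 97.5°. Blue is (392.3, 236.5), yaw -90°. Green is (614.7, 313), yaw 95.4°. Descending onto red.

Call:
{"fn": "apply_moves", "kwargs": {
  "moves": [
    [-0.5, 3.5, -30, 0, 0, 0, 80],
    [0, 0, -35, 0, 0, 0, 80],
    [0, 0, -35, 0, 0, 0, 80],
    [0, 0, -30, 0, 0, 0, 80],
    [0, 0, -20, 0, 0, 0, 80],
    [0, 0, -12, 0, 0, 0, 80],
    [0, 0, -5, 0, 0, 0, 80],
    [0, 0, 0, 0, 0, 0, 80],
    [0, 0, 0, 0, 0, 0, 80]
  ]
}}

```text
t: 9.95
eef_pos: [499.7, 245.0, 20.3]
orientation: [3.14, -0.0, 1.698]
ft_force: [-0.1, -0.2, 1.3]
grip_width: 0.935
gripper_force: 0.0
```

Call:
{"fn": "apply_moves", "kwargs": {
  "moves": [
    [0, 0, 0, 0, 0, 0, 50],
    [0, 0, 0, 0, 0, 0, 50],
    [0, 0, 0, 0, 0, 0, 50],
    [0, 0, 0, 0, 0, 0, 50],
    [0, 0, 0, 0, 0, 0, 50]
  ],
  "force": 60
}}

```text
t: 10.37
eef_pos: [499.7, 245.3, 20.9]
orientation: [3.14, -0.0, 1.698]
ft_force: [-0.6, -1.3, 6.8]
grip_width: 0.686
gripper_force: 65.0
```

Call:
{"fn": "apply_moves", "kwargs": {
  "moves": [
    [0, 0, 10, 0, 0, 0, 50],
    [0, 0, 20, 0, 0, 0, 50],
    [0, 0, 30, 0, 0, 0, 50],
    [0, 0, 30, 0, 0, 0, 50],
    [0, 0, 25, 0, 0, 0, 50],
    [0, 0, 0, 0, 0, 0, 50]
  ]
}}

```text
t: 10.87
eef_pos: [501.0, 245.9, 140.0]
orientation: [3.134, -0.002, 1.698]
ft_force: [1.6, 0.3, -2.1]
grip_width: 0.688
gripper_force: 66.5
```

Call:
{"fn": "apply_moves", "kwargs": {
  "moves": [
    [3.4, -19, 0, 0, 0, 7, 50],
    [3.4, -19, 0, 0, 0, 7, 50],
    [3.4, -19, 0, 0, 0, 7, 50],
    [3.4, -19, 0, 0, 0, 7, 50],
    [3.4, -19, 0, 0, 0, 7, 50],
    [3.4, -19, 0, 0, 0, 7, 50],
    [3.4, -19, 0, 0, 0, 7, 50],
    [3.4, -19, 0, 0, 0, 7, 50],
    [3.4, -19, 0, 0, 0, 7, 50],
    [3.4, -19, 0, 0, 0, 7, 50],
    [3.4, -19, 0, 0, 0, 7, 50],
    [3.4, -19, 0, 0, 0, 6.8, 50]
  ]
}}

```text
t: 11.87
eef_pos: [539.2, 16.1, 133.9]
orientation: [3.141, -0.001, -3.116]
ft_force: [0.4, 0.4, -3.5]
grip_width: 0.685
gripper_force: 66.4
```

Call:
{"fn": "apply_moves", "kwargs": {
  "moves": [
    [0, 0, 0, 0, 0, 0, 50],
    [0, 0, 0, 0, 0, 0, 50],
    [0, 0, 0, 0, 0, 0, 50],
    [0, 0, 0, 0, 0, 0, 50]
  ]
}}

```text
t: 12.2
eef_pos: [539.4, 17.7, 134.1]
orientation: [3.141, -0.001, -3.124]
ft_force: [0.5, -0.3, -2.9]
grip_width: 0.685
gripper_force: 66.5
```

```bash
python3 - <<'E'
from h import *
im,P=chk("")
cv2.imwrite("pics/w6.png",im)
e=arm.get_state()["eef_pos"]
print("stand");comps(P,27,45)
print("held");comps(P,e[2]+5,e[2]+18)
E
```

```text
12.2 [539.4  17.7 134.1] [ 1.7999e+02 -4.0000e-02 -1.7897e+02] [ 0.5 -0.3 -2.9]
stand
comp [408.1 -54.3] [21.8 75.4] 32.1 [161   0]
comp [392.1 214.6] [128.2  61.1] 90.0 [517   0]
comp [617.  285.7] [ 61.6 117.4] 5.4 [555 290]
comp [724.4 160.8] [ 4.9 38.3] 2.1 [452 431]
held
comp [516.1  16.2] [125.   86.6] 1.5 [201  85]
```

View pics/w6.png

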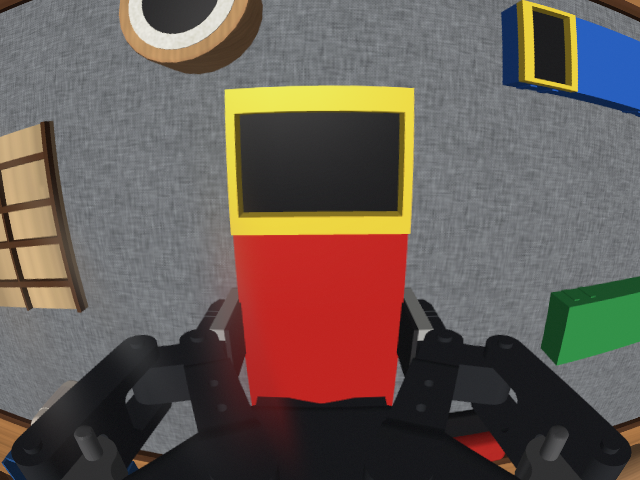

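The red tray is held square with its trough towards the robot. Its origin is about 0.8 mm behind the TCP. Lowering it onto the deck.

Call:
{"fn": "apply_moves", "kwargs": {
  "moves": [
    [1.8, -0.8, -25, 0, 0, 0.2, 50],
    [0, 0, -30, 0, 0, 0, 50],
    [0, 0, -15, 0, 0, 0, 50],
    [0, 0, -5, 0, 0, 0, 50],
    [0, 0, 0, 0, 0, 0, 50],
    [0, 0, 0, 0, 0, 0, 50],
    [0, 0, 0, 0, 0, 0, 50]
  ]
}}

```text
t: 12.83
eef_pos: [542.3, 16.4, 60.6]
orientation: [-3.141, 0.002, -3.119]
ft_force: [0.3, 0.4, -3.5]
grip_width: 0.684
gripper_force: 66.3
```

```bash
python3 - <<'E'
from h import *
for i in range(3):
    im,P=chk("")
E
```

```text
12.8333 [542.3  16.4  60.6] [-1.7999e+02  1.2000e-01 -1.7871e+02] [ 0.3  0.4 -3.5]
12.8833 [542.3  16.3  60.6] [-1.7999e+02  1.2000e-01 -1.7871e+02] [ 0.7  0.4 -3. ]
12.9333 [542.2  16.2  60.5] [-1.7999e+02  1.1000e-01 -1.7871e+02] [-0.6 -0.3 -4. ]
```

Call:
{"fn": "apply_moves", "kwargs": {
  "moves": [
    [-0.9, 0.6, -4, 0, 0, 0, 50],
    [0, 0, -2, 0, 0, 0, 50],
    [0, 0, -1, 0, 0, 0, 50],
    [0, 0, 0, 0, 0, 0, 50],
    [0, 0, 0, 0, 0, 0, 50]
  ]
}}

```text
t: 13.4
eef_pos: [540.5, 16.9, 52.9]
orientation: [3.141, -0.0, -3.119]
ft_force: [-5.1, 1.8, 8.0]
grip_width: 0.684
gripper_force: 67.7
```

Call:
{"fn": "apply_moves", "kwargs": {
  "moves": [
    [0, 0, -1, 0, 0, 0, 50],
    [0, 0, 0, 0, 0, 0, 50],
    [0, 0, 0, 0, 0, 0, 50]
  ]
}}

```text
t: 13.65
eef_pos: [540.5, 16.9, 52.9]
orientation: [3.141, -0.0, -3.119]
ft_force: [-9.8, -0.7, 20.8]
grip_width: 0.686
gripper_force: 69.4
```

Firmly on the deck. Releasing, lifting and looking.

Call:
{"fn": "apply_moves", "kwargs": {
  "moves": [
    [0, 0, 1, 0, 0, 0, 62],
    [0, 0, 0, 0, 0, 0, 72],
    [0, 0, 0, 0, 0, 0, 80],
    [0, 0, 0, 0, 0, 0, 80],
    [0, 0, 15, 0, 0, 0, 80],
    [0, 0, 35, 0, 0, 0, 80],
    [0, 0, 40, 0, 0, 0, 80],
    [0, 0, 40, 0, 0, 0, 80],
    [0, 0, 20, 0, 0, 0, 80],
    [0, 0, 0, 0, 0, 0, 80],
    [0, 0, 0, 0, 0, 0, 80]
  ]
}}

```text
t: 14.57
eef_pos: [541.0, 16.8, 203.0]
orientation: [-3.141, 0.002, -3.119]
ft_force: [-0.2, -0.7, -0.1]
grip_width: 0.937
gripper_force: 0.0
```

```bash
cat > look.py <<'E'
from h import *
import sys
im,P=chk("")
top,dd,c=grab("top"); Q=world(dd,c)
L=[tuple(map(float,a.split(","))) for a in sys.argv[1:]]
for lo,hi in L:
    print(lo,hi); comps(P,lo,hi); print(" top"); comps(Q[140:300,100:500],lo,hi,100)
cv2.imwrite("pics/lw.png",im); cv2.imwrite("pics/lt.png",top)
E
python3 look.py 59,72
```

```text
14.5667 [541.   16.8 203. ] [-1.7999e+02  1.2000e-01 -1.7871e+02] [-0.2 -0.7 -0.1]
59.0 72.0
comp [540.7  15.6] [171.4  60.6] 1.9 [278 112]
 top
```

Call:
{"fn": "apply_moves", "kwargs": {
  "moves": [
    [-3.4, -30.4, -5, 0, 0, 0.4, 76],
    [-3.4, -30.4, -5, 0, 0, 0.4, 76],
    [-3.4, -30.4, -5, 0, 0, 0.4, 76],
    [-3.4, -30.4, -5, 0, 0, 0.4, 76],
    [-3.4, -30.4, -5, 0, 0, 0.4, 76],
    [-3.4, -30.4, -5, 0, 0, 0.4, 76],
    [-3.4, -30.4, -5, 0, 0, 0.4, 76],
    [-3.4, -30.4, -5, 0, 0, 0.4, 76],
    [-3.4, -30.4, -5, 0, 0, 0.4, 76],
    [-3.4, -30.4, -5, 0, 0, 0, 76],
    [-3.4, -30.4, -5, 0, 0, 0, 76],
    [0, 0, 0, 0, 0, 0, 76]
  ]
}}

```text
t: 15.67
eef_pos: [501.5, -321.4, 144.5]
orientation: [3.14, -0.003, -3.06]
ft_force: [-0.3, 0.8, 0.3]
grip_width: 0.892
gripper_force: 0.0
```

Call:
{"fn": "apply_moves", "kwargs": {
  "moves": [
    [0, 0, 0, 0, 0, 0, 76],
    [0, 0, 0, 0, 0, 0, 76]
  ]
}}

```text
t: 15.83
eef_pos: [502.8, -316.8, 146.1]
orientation: [3.14, -0.002, -3.057]
ft_force: [-0.8, 0.8, -0.0]
grip_width: 0.891
gripper_force: 0.0
```

```bash
python3 look.py 59,72 27,45
```

```text
15.8333 [ 502.8 -316.8  146.1] [ 1.7990e+02 -1.0000e-01 -1.7513e+02] [-0.8  0.8 -0. ]
59.0 72.0
comp [600.5  -8.3] [78.6 34.3] 32.6 [614 329]
 top
comp [549.   15.3] [155.2  59.6] 1.7 [191  26]
27.0 45.0
comp [ 385.8 -100.3] [87.6 36.2] 13.5 [585  67]
comp [ 409.4 -417. ] [49.2 23.9] 87.8 [155  77]
comp [ 502.8 -319.8] [29.6 53.3] 4.9 [280 215]
comp [578.   -6.9] [161.   20.8] 3.9 [589 258]
 top
comp [657.   19.6] [41.4 59.1] 1.4 [191  10]
comp [614.8 312.6] [ 61.7 170.7] 5.7 [53 17]
comp [392.5 236.4] [ 60.8 170.7] 0.2 [ 78 106]
```

View pics/lt.png

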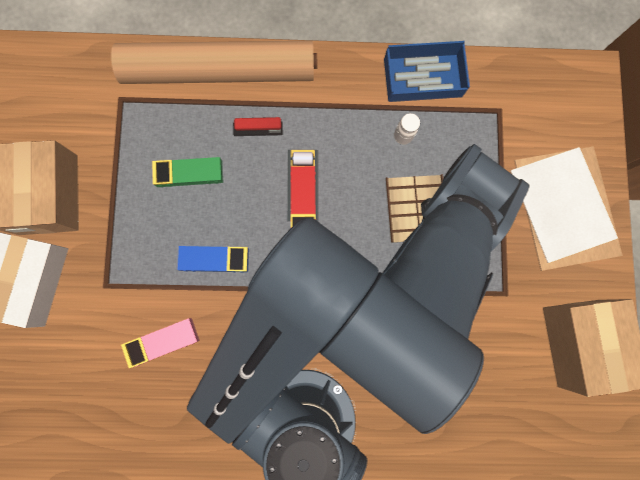

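The red tray sits on the stand with the roller at (303,157) still seated. It is about 1.4 mm off the centre line, which is acceptable, and I'll allow for that hand offset from now on. Picking up roller B.

Call:
{"fn": "apply_moves", "kwargs": {
  "moves": [
    [0.2, -1, -30, 0, 0, 0, 76],
    [0, 0, -30, 0, 0, 0, 76],
    [0, 0, -30, 0, 0, 0, 76],
    [0, 0, -18, 0, 0, 0, 76],
    [0, 0, -10, 0, 0, 0, 76],
    [0, 0, -4.5, 0, 0, 0, 76],
    [0, 0, 0, 0, 0, 0, 76],
    [0, 0, 0, 0, 0, 0, 76],
    [0, 0, 0, 0, 0, 0, 76]
  ]
}}

```text
t: 16.68
eef_pos: [504.1, -318.9, 26.2]
orientation: [-3.14, 0.002, -3.056]
ft_force: [1.0, 0.1, 0.3]
grip_width: 0.886
gripper_force: 0.0
```

```bash
python3 - <<'E'
from h import *
im,P=chk("")
comps(P,27,60)
E
```

```text
16.6833 [ 504.1 -318.9   26.2] [-1.7992e+02  9.0000e-02 -1.7510e+02] [1.  0.1 0.3]
comp [ 409.4 -417.2] [50.5 23.7] 88.4 [45 35]
comp [ 502.4 -318.5] [29.4 53.3] 5.7 [258 279]
comp [ 505.5 -359.3] [22.9 14.8] 41.9 [169 292]
comp [ 498.9 -280.8] [14.3 23. ] 57.9 [413 292]
```

Call:
{"fn": "apply_moves", "kwargs": {
  "moves": [
    [-1.3, 0.5, -3, 0, 0, 0, 76],
    [0, 0, 0, 0, 0, 0, 76],
    [0, 0, 0, 0, 0, 0, 52],
    [0, 0, 0, 0, 0, 0, 52],
    [0, 0, 0, 0, 0, 0, 52],
    [0, 0, 0, 0, 0, 0, 52],
    [0, 0, 0, 0, 0, 0, 52]
  ],
  "force": 40
}}

```text
t: 17.32
eef_pos: [502.5, -318.3, 22.6]
orientation: [-3.141, 0.001, -3.056]
ft_force: [-0.9, 1.2, 6.7]
grip_width: 0.663
gripper_force: 41.0
```

Call:
{"fn": "apply_moves", "kwargs": {
  "moves": [
    [0, 0, 8, 0, 0, 0, 52],
    [0, 0, 20, 0, 0, 0, 52],
    [0, 0, 35, 0, 0, 0, 52],
    [0, 0, 35, 0, 0, 0, 52],
    [0, 0, 35, 0, 0, 0, 52],
    [0, 0, 0, 0, 0, 0, 52]
  ]
}}

```text
t: 17.82
eef_pos: [504.5, -319.8, 162.1]
orientation: [-3.135, 0.008, -3.056]
ft_force: [1.7, -1.5, 0.3]
grip_width: 0.663
gripper_force: 43.0
```

Call:
{"fn": "apply_moves", "kwargs": {
  "moves": [
    [-2, 30, 0, 0, 0, -0.5, 52],
    [-2, 30, 0, 0, 0, -0.5, 52],
    [-2, 30, 0, 0, 0, -0.5, 52],
    [-2, 30, 0, 0, 0, -0.5, 52],
    [-2, 30, 0, 0, 0, -0.5, 52],
    [-2, 30, 0, 0, 0, -0.5, 52],
    [-2, 30, 0, 0, 0, -0.4, 52],
    [-2, 30, 0, 0, 0, 0, 52],
    [-2, 30, 0, 0, 0, 0, 52],
    [-2, 30, 0, 0, 0, 0, 52],
    [-1.5, 33, 0, 0, 0, 0, 52],
    [0, 0, 0, 0, 0, 0, 52]
  ]
}}

```text
t: 18.82
eef_pos: [479.8, 18.9, 154.9]
orientation: [3.141, -0.001, -3.113]
ft_force: [0.1, 0.4, -1.3]
grip_width: 0.662
gripper_force: 43.0
```

Call:
{"fn": "apply_moves", "kwargs": {
  "moves": [
    [0, 0, -20, 0, 0, 0, 52],
    [0, 0, -20, 0, 0, 0, 52],
    [0, 0, -10, 0, 0, 0, 52],
    [0, 0, 0, 0, 0, 0, 52],
    [0, 0, 0, 0, 0, 0, 52],
    [0, 0, 0, 0, 0, 0, 52]
  ]
}}

```text
t: 19.32
eef_pos: [481.2, 14.6, 105.7]
orientation: [-3.141, 0.001, -3.116]
ft_force: [0.3, 0.3, -0.4]
grip_width: 0.661
gripper_force: 43.0
```

```bash
python3 - <<'E'
from h import *
im,P=chk("")
e=arm.get_state()["eef_pos"]
print(box(P,e,e[2]+5,e[2]+20,30)); comps(P,59,72)
E
```

```text
19.3167 [481.2  14.6 105.7] [-1.7999e+02  6.0000e-02 -1.7853e+02] [ 0.3  0.3 -0.4]
(array([481.3,  13.8]), array([29.4, 58. ]), 1.6, np.int64(9366))
comp [468.7  13.1] [28.4 60.3] 1.9 [258 224]
comp [547.1  15.8] [35.1 60.3] 1.1 [269 357]
```

Call:
{"fn": "apply_moves", "kwargs": {
  "moves": [
    [-0.5, -0.2, -15, 0, 0, 0, 52],
    [0, 0, -10, 0, 0, 0, 52],
    [0, 0, -4, 0, 0, 0, 52],
    [0, 0, -1.5, 0, 0, 0, 52],
    [0, 0, -1, 0, 0, 0, 52],
    [0, 0, 0, 0, 0, 0, 52]
  ]
}}

```text
t: 19.87
eef_pos: [480.1, 14.7, 73.9]
orientation: [-3.141, -0.0, -3.116]
ft_force: [-2.5, 0.3, 6.5]
grip_width: 0.653
gripper_force: 43.5
```

Call:
{"fn": "apply_moves", "kwargs": {
  "moves": [
    [0, 0, -0.5, 0, 0, 0, 52],
    [0, 0, 0, 0, 0, 0, 52]
  ]
}}

```text
t: 20.03
eef_pos: [480.1, 14.7, 73.6]
orientation: [-3.141, -0.0, -3.116]
ft_force: [-4.1, -0.8, 5.6]
grip_width: 0.661
gripper_force: 43.6
```

Call:
{"fn": "apply_moves", "kwargs": {
  "moves": [
    [0.5, 0, 0, 0, 0, 0, 60],
    [0, 0, 0, 0, 0, 0, 66],
    [0, 0, 0, 0, 0, 0, 76],
    [0, 0, 0, 0, 0, 0, 80],
    [0, 0, 10, 0, 0, 0, 80],
    [0, 0, 20, 0, 0, 0, 80],
    [0, 0, 30, 0, 0, 0, 80],
    [20, 0, 35, 0, 0, 0, 80],
    [20, 0, 35, 0, 0, 0, 80],
    [0, 0, 0, 0, 0, 0, 80],
    [0, 0, 0, 0, 0, 0, 80],
    [0, 0, 0, 0, 0, 0, 80]
  ]
}}

```text
t: 21.03
eef_pos: [520.0, 14.7, 202.6]
orientation: [3.142, -0.001, -3.116]
ft_force: [-0.1, -0.7, -0.6]
grip_width: 0.938
gripper_force: 0.0
```

```bash
python3 - <<'E'
from h import *
im,P=chk("")
print("roller",box(P,(481,14),81,110,40)); comps(P,59,72)
cv2.imwrite("pics/w7.png",im)
E
```

```text
21.0333 [520.   14.7 202.6] [ 1.8000e+02 -5.0000e-02 -1.7851e+02] [-0.1 -0.7 -0.6]
roller (array([481.8,  13.6]), array([28.4, 48.4]), 1.5, np.int64(2866))
comp [467.7  13.4] [24.5 60.2] 1.5 [281 142]
comp [556.1  16.1] [140.2  60.6] 1.8 [281 184]
```

View pics/w7.png

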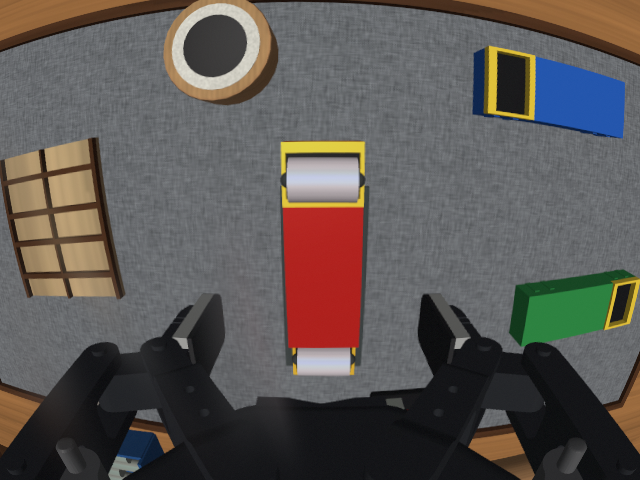

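Both rollers are seated: red trough at (322,179), stand trough at (323,361). Now the blue tray.

Call:
{"fn": "apply_moves", "kwargs": {
  "moves": [
    [-9.8, 17, -2, 0, 0, -7, 80],
    [-9.8, 17, -2, 0, 0, -7, 80],
    [-9.8, 17, -2, 0, 0, -7, 80],
    [-9.8, 17, -2, 0, 0, -7, 80],
    [-9.8, 17, -2, 0, 0, -7, 80],
    [-9.8, 17, -2, 0, 0, -7, 80],
    [-9.8, 17, -2, 0, 0, -7, 80],
    [-9.8, 17, -2, 0, 0, -7, 80],
    [-9.8, 17, -2, 0, 0, -7, 80],
    [-9.8, 17, -2, 0, 0, -7, 80],
    [-9.8, 17, -2, 0, 0, -7, 80],
    [-9.8, 17, -2, 0, 0, -7, 80]
  ]
}}

```text
t: 22.08
eef_pos: [401.4, 219.0, 177.7]
orientation: [-3.139, 0.001, 1.695]
ft_force: [0.4, -0.7, -0.1]
grip_width: 0.936
gripper_force: 0.0
```

Call:
{"fn": "apply_moves", "kwargs": {
  "moves": [
    [-9.8, 17, 0, 0, 0, -7, 80],
    [0, 0, 0, 0, 0, -0.4, 80],
    [0, 0, 0, 0, 0, 0, 80],
    [0, 0, 0, 0, 0, 0, 80]
  ]
}}

```text
t: 22.42
eef_pos: [393.0, 235.2, 178.3]
orientation: [-3.14, 0.001, 1.575]
ft_force: [0.1, -0.6, -0.3]
grip_width: 0.938
gripper_force: 0.0
```

```bash
python3 - <<'E'
from h import *
im,P=chk("")
comps(P,28,40)
E
```

```text
22.4167 [393.  235.2 178.3] [-1.7994e+02  4.0000e-02  9.0270e+01] [ 0.1 -0.6 -0.3]
comp [184.4 354.8] [ 62.6 171.4] 22.5 [31  0]
comp [614.3 313. ] [ 63.2 171.2] 5.5 [541  42]
comp [392.1 236.9] [ 60.8 170.6] 0.2 [279 110]
comp [726.3 137.2] [119.   13.2] 88.7 [607 265]
comp [43.3 72.8] [ 25.1 105.5] 60.1 [  0 326]
```

Call:
{"fn": "apply_moves", "kwargs": {
  "moves": [
    [-0.7, 1.5, -30, 0, 0, 0, 80],
    [0, 0, -35, 0, 0, 0, 80],
    [0, 0, -35, 0, 0, 0, 80],
    [0, 0, -30, 0, 0, 0, 80],
    [0, 0, -18, 0, 0, 0, 80],
    [0, 0, -10, 0, 0, 0, 80],
    [0, 0, 0, 0, 0, 0, 80],
    [0, 0, 0, 0, 0, 0, 80]
  ]
}}

```text
t: 23.13
eef_pos: [392.9, 236.9, 21.2]
orientation: [-3.141, 0.0, 1.572]
ft_force: [0.7, -0.3, 0.1]
grip_width: 0.936
gripper_force: 0.0
```

Call:
{"fn": "apply_moves", "kwargs": {
  "moves": [
    [0, 0, 0, 0, 0, 0, 50],
    [0, 0, 0, 0, 0, 0, 50],
    [0, 0, 0, 0, 0, 0, 50],
    [0, 0, 0, 0, 0, 0, 50],
    [0, 0, 0, 0, 0, 0, 50]
  ],
  "force": 60
}}

```text
t: 23.55
eef_pos: [393.2, 237.4, 22.4]
orientation: [3.14, -0.001, 1.573]
ft_force: [-2.1, -1.6, 9.0]
grip_width: 0.686
gripper_force: 64.0
```

Call:
{"fn": "apply_moves", "kwargs": {
  "moves": [
    [0, 0, 10, 0, 0, 0, 50],
    [0, 0, 25, 0, 0, 0, 50],
    [0, 0, 35, 0, 0, 0, 50],
    [0, 0, 35, 0, 0, 0, 50],
    [0, 0, 35, 0, 0, 0, 50],
    [0, 0, 15, 0, 0, 0, 50],
    [0, 0, 0, 0, 0, 0, 50]
  ]
}}

```text
t: 24.13
eef_pos: [393.9, 237.9, 180.2]
orientation: [3.135, -0.003, 1.573]
ft_force: [0.7, 0.4, -2.9]
grip_width: 0.69
gripper_force: 66.9
```

Call:
{"fn": "apply_moves", "kwargs": {
  "moves": [
    [15.2, -16.8, 0, 0, 0, 7, 50],
    [15.2, -16.8, 0, 0, 0, 7, 50],
    [15.2, -16.8, 0, 0, 0, 7, 50],
    [15.2, -16.8, 0, 0, 0, 7, 50],
    [15.2, -16.8, 0, 0, 0, 7, 50],
    [15.2, -16.8, 0, 0, 0, 7, 50],
    [15.2, -16.8, 0, 0, 0, 7, 50],
    [15.2, -16.8, 0, 0, 0, 7, 50],
    [15.2, -16.8, 0, 0, 0, 7, 50],
    [15.2, -16.8, 0, 0, 0, 7, 50],
    [15.2, -16.8, 0, 0, 0, 7, 50],
    [15.2, -16.8, 0, 0, 0, 7, 50]
  ]
}}

```text
t: 25.13
eef_pos: [574.8, 34.7, 174.6]
orientation: [-3.141, -0.002, 3.044]
ft_force: [0.4, 1.4, -3.0]
grip_width: 0.684
gripper_force: 66.8
```

Call:
{"fn": "apply_moves", "kwargs": {
  "moves": [
    [15.2, -16.8, 0, 0, 0, 7, 50],
    [0, 0, 0, 0, 0, 0.3, 50],
    [0, 0, 0, 0, 0, 0, 50],
    [0, 0, 0, 0, 0, 0, 50],
    [0, 0, 0, 0, 0, 0, 50]
  ]
}}

```text
t: 25.55
eef_pos: [589.3, 19.5, 175.3]
orientation: [3.141, -0.001, -3.118]
ft_force: [-0.1, 1.0, -2.6]
grip_width: 0.687
gripper_force: 66.8
```

```bash
python3 - <<'E'
from h import *
im,P=chk("")
cv2.imwrite("pics/w8.png",im)
e=arm.get_state()["eef_pos"]
print("held");comps(P,e[2]+3,e[2]+18); print("red"); comps(P,59,72)
E
```

```text
25.55 [589.3  19.5 175.3] [ 1.7999e+02 -7.0000e-02 -1.7867e+02] [-0.1  1.  -2.6]
held
comp [565.5  17.9] [123.9  86.4] 1.1 [201  87]
red
comp [466.2  13.6] [22.8 60.2] 1.8 [271  37]
comp [ 721.9 -235.7] [50.5 22.3] 50.1 [ 35 347]
```

View pics/w8.png

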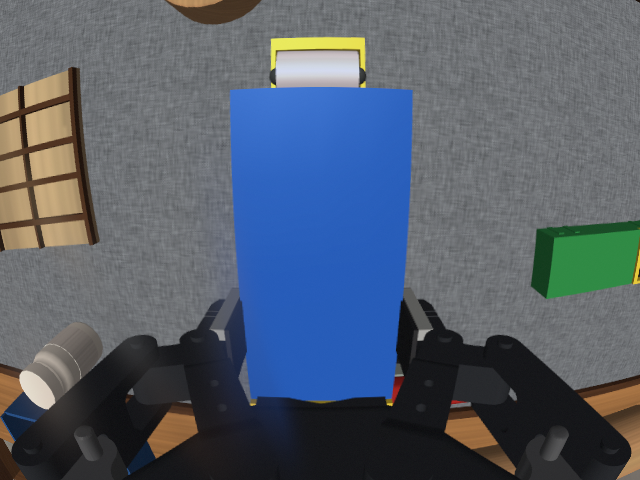

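Blue is held square with its plain end towards the robot. Shifting +3 mm in x and lowering.

Call:
{"fn": "apply_moves", "kwargs": {
  "moves": [
    [3, -0.8, -30, 0, 0, 0, 50],
    [0, 0, -30, 0, 0, 0, 50],
    [0, 0, -15, 0, 0, 0, 50],
    [0, 0, -5, 0, 0, 0, 50],
    [0, 0, 0, 0, 0, 0, 50],
    [0, 0, 0, 0, 0, 0, 50],
    [0, 0, 0, 0, 0, 0, 50],
    [0, 0, 0, 0, 0, 0, 50]
  ]
}}

```text
t: 26.27
eef_pos: [593.8, 18.1, 97.2]
orientation: [-3.141, 0.002, -3.117]
ft_force: [-0.0, 0.8, -3.0]
grip_width: 0.686
gripper_force: 66.7
```

```bash
python3 - <<'E'
from h import *
im,P=chk(""); e=arm.get_state()["eef_pos"]
comps(P,e[2]+3,e[2]+18); comps(P,60,72)
E
```

```text
26.2667 [593.8  18.1  97.2] [-1.7999e+02  1.2000e-01 -1.7862e+02] [-0.   0.8 -3. ]
comp [569.8  16.5] [123.8  86.4] 0.8 [202  87]
comp [494.1  14.4] [18.6 60.5] 1.6 [251  48]
comp [ 719.5 -230.2] [40.9 14. ] 40.0 [  0 387]
```

Call:
{"fn": "apply_moves", "kwargs": {
  "moves": [
    [-1.3, 0.5, -5, 0, 0, 0, 50],
    [0, 0, -3, 0, 0, 0, 50],
    [0, 0, -1.5, 0, 0, 0, 50],
    [0, 0, -1, 0, 0, 0, 50],
    [0, 0, 0, 0, 0, 0, 50],
    [0, 0, 0, 0, 0, 0, 50]
  ]
}}

```text
t: 26.82
eef_pos: [591.6, 18.6, 86.4]
orientation: [3.141, -0.001, -3.117]
ft_force: [-7.4, -0.7, 13.3]
grip_width: 0.684
gripper_force: 68.6
```

Call:
{"fn": "apply_moves", "kwargs": {
  "moves": [
    [0, 0, 0.5, 0, 0, 0, 62],
    [0, 0, 0, 0, 0, 0, 72],
    [0, 0, 0, 0, 0, 0, 80],
    [0, 0, 0, 0, 0, 0, 80],
    [0, 0, 15, 0, 0, 0, 80],
    [0, 0, 30, 0, 0, 0, 80],
    [-15, 0, 40, 0, 0, 0, 80],
    [-20, 0, 40, 0, 0, 0, 80],
    [0, 0, 0, 0, 0, 0, 80],
    [0, 0, 0, 0, 0, 0, 80],
    [0, 0, 0, 0, 0, 0, 80]
  ]
}}

```text
t: 27.73
eef_pos: [558.5, 18.5, 206.8]
orientation: [3.142, -0.0, -3.117]
ft_force: [-0.1, 0.5, 0.5]
grip_width: 0.939
gripper_force: 0.0
```

```bash
python3 - <<'E'
from h import *
im,P=chk("")
print("blue");comps(P,92,106);print("red"); comps(P,60,73)
cv2.imwrite("pics/w9.png",im)
E
```

```text
27.7333 [558.5  18.5 206.8] [ 1.8000e+02 -1.0000e-02 -1.7862e+02] [-0.1  0.5  0.5]
blue
comp [591.1  17.3] [171.   60.5] 1.3 [274 160]
red
comp [466.7  13.3] [22.9 60.1] 1.2 [277  89]
comp [496.3  14.1] [20.9 60.5] 1.9 [277 130]
```

View pics/w9.png

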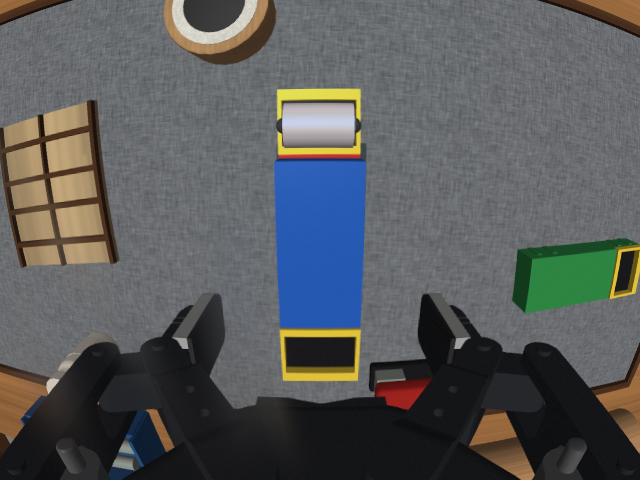

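Blue is flat at (591.1, 17.3) with about a 2 mm gap to red's lip, and the red roller is undisturbed at (319,124). Now green.

Call:
{"fn": "apply_moves", "kwargs": {
  "moves": [
    [4.7, 24.5, -2, 0, 0, -7.1, 80],
    [4.7, 24.5, -2, 0, 0, -7.1, 80],
    [4.7, 24.5, -2, 0, 0, -7.1, 80],
    [4.7, 24.5, -2, 0, 0, -7.1, 80],
    [4.7, 24.5, -2, 0, 0, -7.1, 80],
    [4.7, 24.5, -2, 0, 0, -7.1, 80],
    [4.7, 24.5, -2, 0, 0, -7.1, 80],
    [4.7, 24.5, -2, 0, 0, -7.1, 80],
    [4.7, 24.5, -2, 0, 0, -7.1, 80],
    [4.7, 24.5, -2, 0, 0, -7.1, 80],
    [4.7, 24.5, -2, 0, 0, -7.1, 80],
    [4.7, 24.5, -2, 0, 0, -7.1, 80]
  ]
}}

```text
t: 28.78
eef_pos: [614.8, 313.7, 180.8]
orientation: [-3.139, 0.001, 1.673]
ft_force: [-0.5, -0.0, -0.3]
grip_width: 0.938
gripper_force: 0.0
```

Call:
{"fn": "apply_moves", "kwargs": {
  "moves": [
    [0, 0, 0, 0, 0, -0.8, 80],
    [0, 0, 0, 0, 0, 0, 80],
    [0, 0, 0, 0, 0, 0, 80],
    [0, 0, 0, 0, 0, 0, 80]
  ]
}}

```text
t: 29.12
eef_pos: [614.9, 311.6, 182.4]
orientation: [-3.14, 0.001, 1.666]
ft_force: [1.0, -0.6, -0.2]
grip_width: 0.935
gripper_force: 0.0
```

```bash
python3 - <<'E'
from h import *
im,P=chk("")
comps(P,28,40)
E
```

```text
29.1167 [614.9 311.6 182.4] [-1.7993e+02  3.0000e-02  9.5440e+01] [ 1.  -0.6 -0.2]
comp [847.2 352.3] [  5.7 287.5] 2.8 [544  51]
comp [614.7 313. ] [ 60.7 170.2] 5.5 [280 111]
```

Call:
{"fn": "apply_moves", "kwargs": {
  "moves": [
    [-0.5, 1.5, -30, 0, 0, 0, 80],
    [0, 0, -35, 0, 0, 0, 80],
    [0, 0, -35, 0, 0, 0, 80],
    [0, 0, -30, 0, 0, 0, 80],
    [0, 0, -20, 0, 0, 0, 80],
    [0, 0, -12, 0, 0, 0, 80],
    [0, 0, 0, 0, 0, 0, 80],
    [0, 0, 0, 0, 0, 0, 80]
  ]
}}

```text
t: 29.83
eef_pos: [614.9, 313.8, 21.8]
orientation: [3.141, -0.0, 1.665]
ft_force: [0.5, 0.5, 0.1]
grip_width: 0.936
gripper_force: 0.0
```

Call:
{"fn": "apply_moves", "kwargs": {
  "moves": [
    [0, 0, 0, 0, 0, 0, 50],
    [0, 0, 0, 0, 0, 0, 50],
    [0, 0, 0, 0, 0, 0, 50],
    [0, 0, 0, 0, 0, 0, 50],
    [0, 0, 0, 0, 0, 0, 50]
  ],
  "force": 60
}}

```text
t: 30.25
eef_pos: [615.6, 314.4, 23.5]
orientation: [3.138, -0.001, 1.665]
ft_force: [-0.2, -0.6, 6.5]
grip_width: 0.683
gripper_force: 66.7
```

Call:
{"fn": "apply_moves", "kwargs": {
  "moves": [
    [0, 0, 10, 0, 0, 0, 50],
    [0, 0, 25, 0, 0, 0, 50],
    [0, 0, 35, 0, 0, 0, 50],
    [0, 0, 35, 0, 0, 0, 50],
    [0, 0, 35, 0, 0, 0, 50],
    [0, 0, 35, 0, 0, 0, 50],
    [0, 0, 15, 0, 0, 0, 50],
    [0, 0, 0, 0, 0, 0, 50]
  ]
}}

```text
t: 30.92
eef_pos: [615.8, 314.6, 216.9]
orientation: [3.134, -0.002, 1.665]
ft_force: [-0.2, -0.0, -4.4]
grip_width: 0.686
gripper_force: 66.5
```

Call:
{"fn": "apply_moves", "kwargs": {
  "moves": [
    [-6.2, -24.7, 0, 0, 0, 7.1, 50],
    [-6.2, -24.7, 0, 0, 0, 7.1, 50],
    [-6.2, -24.7, 0, 0, 0, 7.1, 50],
    [-6.2, -24.7, 0, 0, 0, 7.1, 50],
    [-6.2, -24.7, 0, 0, 0, 7.1, 50],
    [-6.2, -24.7, 0, 0, 0, 7.1, 50],
    [-6.2, -24.7, 0, 0, 0, 7.1, 50],
    [-6.2, -24.7, 0, 0, 0, 7.1, 50],
    [-6.2, -24.7, 0, 0, 0, 7.1, 50],
    [-6.2, -24.7, 0, 0, 0, 7.1, 50],
    [-6.2, -24.7, 0, 0, 0, 7.1, 50],
    [-6.2, -24.7, 0, 0, 0, 7.1, 50]
  ]
}}

```text
t: 31.92
eef_pos: [538.7, 16.6, 210.0]
orientation: [3.141, -0.002, -3.125]
ft_force: [0.0, 0.2, -3.7]
grip_width: 0.685
gripper_force: 66.5
```

Call:
{"fn": "apply_moves", "kwargs": {
  "moves": [
    [0, 0, 0, 0, 0, 0.7, 50],
    [0, 0, 0, 0, 0, 0, 50],
    [0, 0, 0, 0, 0, 0, 50],
    [0, 0, 0, 0, 0, 0, 50],
    [0, 0, 0, 0, 0, 0, 50]
  ]
}}

```text
t: 32.33
eef_pos: [540.0, 18.4, 210.8]
orientation: [3.141, -0.001, -3.119]
ft_force: [0.2, 0.2, -3.7]
grip_width: 0.687
gripper_force: 66.6
```

```bash
python3 - <<'E'
from h import *
im,P=chk("")
e=arm.get_state()["eef_pos"]
print("held");comps(P,e[2]+3,e[2]+18)
E
```

```text
32.3333 [540.   18.4 210.8] [ 1.7999e+02 -3.0000e-02 -1.7872e+02] [ 0.2  0.2 -3.7]
held
comp [518.2  16.9] [126.9  86.5] 0.7 [202  88]
```

Call:
{"fn": "apply_moves", "kwargs": {
  "moves": [
    [0.3, -0.8, -30, 0, 0, 0, 50],
    [0, 0, -30, 0, 0, 0, 50],
    [0, 0, -15, 0, 0, 0, 50],
    [0, 0, -6, 0, 0, 0, 50],
    [0, 0, 0, 0, 0, 0, 50],
    [0, 0, 0, 0, 0, 0, 50],
    [0, 0, 0, 0, 0, 0, 50],
    [0, 0, 0, 0, 0, 0, 50]
  ]
}}

```text
t: 33.05
eef_pos: [541.1, 16.9, 131.4]
orientation: [-3.141, 0.002, -3.119]
ft_force: [-1.5, -0.9, -3.7]
grip_width: 0.686
gripper_force: 66.6
```

```bash
python3 - <<'E'
from h import *
im,P=chk(""); e=arm.get_state()["eef_pos"]
comps(P,e[2]+3,e[2]+18)
E
```

```text
33.05 [541.1  16.9 131.4] [-1.7999e+02  1.3000e-01 -1.7871e+02] [-1.5 -0.9 -3.7]
comp [518.9  15.5] [126.7  86.2] 0.4 [202  88]
```

Call:
{"fn": "apply_moves", "kwargs": {
  "moves": [
    [-0.6, 0.4, -6, 0, 0, 0, 50],
    [0, 0, -3, 0, 0, 0, 50],
    [0, 0, -2, 0, 0, 0, 50],
    [0, 0, -1, 0, 0, 0, 50],
    [0, 0, 0, 0, 0, 0, 50],
    [0, 0, 0, 0, 0, 0, 50]
  ]
}}

```text
t: 33.6
eef_pos: [539.6, 17.3, 119.4]
orientation: [3.141, -0.0, -3.119]
ft_force: [-9.3, -1.4, 15.4]
grip_width: 0.687
gripper_force: 68.9
```

Call:
{"fn": "apply_moves", "kwargs": {
  "moves": [
    [0, 0, 0.5, 0, 0, 0, 62],
    [0, 0, 0, 0, 0, 0, 72],
    [0, 0, 0, 0, 0, 0, 80],
    [0, 0, 0, 0, 0, 0, 80],
    [0, 0, 15, 0, 0, 0, 80],
    [0, 0, 30, 0, 0, 0, 80],
    [0, 0, 40, 0, 0, 0, 80],
    [0, 0, 40, 0, 0, 0, 80],
    [0, 0, 0, 0, 0, 0, 80],
    [0, 0, 0, 0, 0, 0, 80],
    [0, 0, 0, 0, 0, 0, 80]
  ]
}}

```text
t: 34.52
eef_pos: [539.5, 17.2, 243.0]
orientation: [3.142, -0.001, -3.119]
ft_force: [0.1, 0.4, 0.3]
grip_width: 0.936
gripper_force: 0.0
```

```bash
python3 - <<'E'
from h import *
im,P=chk("")
print("green");comps(P,124,136);print("blue"); comps(P,92,104)
E
```

```text
34.5167 [539.5  17.2 243. ] [ 1.8000e+02 -3.0000e-02 -1.7871e+02] [0.1 0.4 0.3]
green
comp [539.9  16.1] [170.3  60.7] 1.3 [275 112]
blue
comp [660.2  19.1] [33.8 60.3] 1.1 [287 343]
```

Call:
{"fn": "apply_moves", "kwargs": {
  "moves": [
    [-6, 35, 0, 0, 0, 0, 80],
    [-6, 35, 0, 0, 0, 0, 80],
    [-6, 35, 0, 0, 0, 0, 80],
    [-6, 35, 0, 0, 0, 0, 80],
    [-6, 35, 0, 0, 0, 0, 80],
    [-6, 35, 0, 0, 0, 0, 80],
    [-6, 35, 0, 0, 0, 0, 80],
    [-6, 35, 0, 0, 0, 0, 80],
    [-6, 35, 0, 0, 0, 0, 80],
    [-6, 35, 0, 0, 0, 0, 80],
    [0, 0, 0, 0, 0, 0, 80],
    [0, 0, 0, 0, 0, 0, 80]
  ]
}}

```text
t: 35.57
eef_pos: [478.7, 368.3, 241.7]
orientation: [-3.14, -0.003, -3.117]
ft_force: [-0.3, -0.2, -0.6]
grip_width: 0.936
gripper_force: 0.0
```

```bash
python3 - <<'E'
from h import *
t,d,c=grab("top"); Q=world(d,c); s,d2,_=grab("scene")
S=Q[120:300,200:500]
for lo,hi in((124,136),(92,104),(60,73),(28,40)): print(lo);comps(S,lo,hi,60)
cv2.imwrite("pics/fin.png",np.hstack([cv2.resize(t[100:300,230:400],(400,470)),cv2.resize(s[190:330,300:440],(400,470))]))
E
```

```text
124
comp [539.9  15.4] [170.7  59.3] 1.6 [90 39]
92
comp [ 726.1 -246.2] [30.2 45.5] 2.8 [201   0]
comp [656.   18.9] [41.6 56.2] 1.2 [91 22]
60
28
comp [ 409.5 -417.5] [47.1 25.2] 88.4 [264 132]
```

View pics/fin.png

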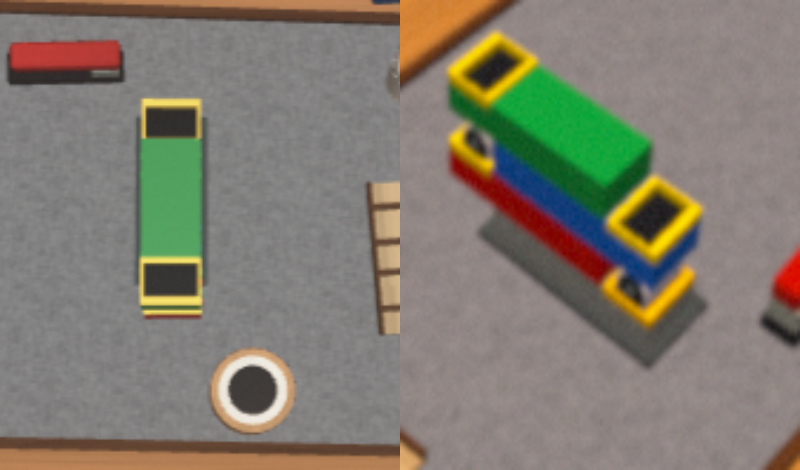

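The stack stands in order: red, blue, green, with alternating overhangs. Rollers are in the stand and red troughs, the blue and green troughs are empty, and the stapler and tape are in place. Handing in.

```bash
python3 -c "
from bench import arm
print(arm.hand_in())"
```

```text
the job is handed in; nothing more can be done
None
```

I built and handed in the stack: red, blue and green trays on the stand, with the two rollers present in the stand and red troughs; the sides line up to within about 1.5 mm, and the hand-in returned no verdict.

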